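# Shut the pantry chest: release its folding lid stay and lower the lid

## Task

Shut the wooden pantry chest on the worktop. Its lid is propped open by a folding metal stay that is locked straight: take the stay's dark thumb tab, lift the knee up and forward well past centre so that it folds freely, then lower the lid gently, without slamming it, until it is fully shut, and let go. Leave the two mugs and the lemon beside it where they are.

Things in the scene. Friction and masses are not known exactly. Their poses are not given: they have to be found in the camera images.
- chest: Low chest of brown wood, 225 mm deep (x) x 260 mm wide (y) x 110 mm high, walls 10 mm; fixed. Origin: centre of its underside; its own -x is its front (towards the robot, within 22 degrees), +y its left seen from the robot, z up. A tea carton, a tin and a spice jar stand inside, left of a divider, all lower than the rim; right of it lie only two flat pegs, under the stay.
- lid (a joint): Opening angle of the lid in rad: 0 = fully shut, about 1.43 = as found, propped open, leaning 8 degrees towards the robot. The hinge is stiff: a released lid stays at any angle and must be pushed all the way down, with 1 to 8 N near the free edge. While the stay is locked the lid will not come down.
- lid_hinge (a point): Middle of the hinge line, at the top edge of the chest's back wall: 112.5 mm behind the chest's origin and 110 mm up. The hinge line runs along the chest's y. The shut lid's underside is level with it.
- lid_edge (a point): Middle of the lid's free edge, mid-thickness; about 0.345 m above the worktop while open. The lid is a plain wooden board without a knob, 12 mm thick, 266 mm wide, 237 mm from hinge to free edge, about 0.4 kg, overhanging the chest's front by 12 mm when shut. Its outer face (the top when shut) looks away from the robot while it is open.
- stay_knee (a joint): Knee of the stay in rad: 0 = locked, on its stop, the knee sagging just past straight; 0.12 = dead straight (centre); above that it is unlocked and folds, the knee going up and towards the chest's front; about 3.06 when the lid is shut. Over the first 0.7 rad the lower link turns about 0.6 of this value and the lid sinks by about 0.1 rad. The knee stays where it is left.
- stay_tab (a point): Grip centre of the dark metal thumb tab at the knee: 12 mm thick along the chest's y, 20 mm wide, 40 mm long, standing up from the knee and leaning 40 degrees to the chest's front. This point is 12 mm below its upper end, 32 mm above the rim and 26 mm inside the right-hand wall's outer face. 25 mm is free either side; the open lid stands 80 to 105 mm behind. A lift of 5 to 20 N folds the knee.
- stay_pivot (a point): Pivot of the stay's lower link on the inside of the chest's right-hand wall, 28 mm below the rim, 25 mm ahead of the chest's origin, 64 mm from stay_tab; axis along the chest's y. The tab, part of the lower link, moves on a circle about it. Flat steel links 15 mm wide, the lower 58 mm, the upper 103 mm long; the upper ends at a bracket under the lid.
- mug_1: Bystander: pale stoneware mug, 100 mm high, on the worktop to the right of the chest, in front of the sink. Origin: centre of its underside.
- mug_2: Bystander: green mug, 92 mm high, on the white board at the left. Origin: centre of its underside.
- lemon_1: Bystander: yellow lemon, 71 mm long, on the white board left of the chest. Origin: centre of its underside.

How it is judged (in metres and radians):
On the way, in this order (a step that is already met when the one before it is completed fails the run):
1. the stay's knee is lifted past centre and folds freely (knee above 0.45 rad; centre is 0.12) (value of joint stay_knee above 0.45 rad), for 0.2 s.
2. the lid is lowered until it is shut (within 0.03 rad) (value of joint lid below 0.03 rad), for 0.2 s.
At the end, for the whole second after the job is handed in: The lid is fully shut (within 0.03 rad, 7 mm at its free edge) and at rest; both mugs and the lemon are within 40 mm of where they stood (value of joint lid below 0.03 rad and velocity of joint lid between -0.05 and 0.05 rad/s and distance of each of mug_1, mug_2, lemon_1 from where it was at the start of the episode below 0.04 m); the robot touches nothing.
It fails at once if the lid is slammed: it nears the rim (below 0.35 rad) faster than 1.5 rad/s (value of joint lid below 0.35 rad and velocity of joint lid below -1.5 rad/s).
It fails at once if a mug or the lemon is shifted by more than 40 mm (distance of any of mug_1, mug_2, lemon_1 from where it was at the start of the episode above 0.04 m).
It also fails if it takes over 61 s, if anything falls off the work surface, if the arm or the gripper's body presses on something with over 40 N, if the wrist force passes 120 N, or if a joint passes its speed limit or range.

## Robot

A 6-joint arm with a two-finger parallel gripper is mounted at the origin on a cart in front of the work surface, level with it; the furniture and walls round the work are solid. World frame = base frame: x ahead of the robot, y to its left, z up, the work surface at z = 0. Lengths are in mm, angles in rad, forces in N, time in s.
With the tool pointing down it reaches from about 350 to 875 mm from the base axis. Payload 4.2 kg.
Tool frame: the origin (TCP) lies midway between the tips of the shut fingers; the grasp point (between the pads) lies 19 mm behind it (arm.tcp_to_grasp is the distance from the TCP to the grasp point, in mm); z points along the fingers, y is the line along which they close (so a half turn about z gives the same grasp; the last joint's range is limited). The gripper opens to 85 mm and grips with 20 to 120 N. Pads are 22 mm wide; open, the fingers measure 114 mm over their backs; the gripper's body (76 mm by 85 mm) begins 54 mm behind the grasp point. The pads swing forward as they close: fully open they stand 13 mm farther back than shut.
Start: joints at [-0.853, 0.385, 0.008, 0, -1.194, -0.259], TCP at [276.807, -560.337, 231.312] pointing down, gripper open.
Joint ranges: [-3.14, 3.14], [-1.21, 2.06], [-1.07, 1.41], [-3.16, 2.05], [-2.99, -0.16], [-3.1, 3.1]. Speed limits (rad/s): [2.79, 2.79, 3.14, 3.14, 3.14, 3.14].

## Interface

Orientations are given as a unit quaternion [x, y, z, w].
In Python, from bench import arm gives the robot as it stands.
- The arm moves only by the tool arm_command, never from a script. Its argument "rows" is a list of rows, each a list of 2 entries, a list of its own where there are three numbers: the shift along the tool's x, y, z as a fraction of full scale, then the turn, a rotation vector about the tool's x, y, z as a fraction of full scale. In form: [[[x, y, z], [wx, wy, wz]], ...]. A call has 1 to 5 rows; each row is the pose to reach, as a shift and turn from the pose commanded when the call began, along the tool's axes at that moment, turning the shorter way round; what a row does not reach only later rows make up. Full scale, the value 1, is 0.25 m for a shift and 180 degrees for a turn. A row lasts 1/10 s, in which the tool goes at most 50 mm and 8.59 degrees, less where a joint would pass 70% of its speed; a pose out of reach is approached as far as the arm can. A call with a number of a shift or a turn outside -1 to 1 is refused whole. A call with a gripper value outside its range is refused whole. "grip" is the opening, from 0 (shut) to 1 (fully open), set as the call begins (left out, the last holds). The fingers move at their own pace and stop on an object; the grip force is fixed at half the most. Time passes only in rows, so rows that repeat a pose let the fingers close. It gives the time, the measured TCP pose, the force, the opening and the grip force at its end, in the units of the state.
- arm.read_state(): the state, without advancing time (a new reading comes with each control period).
- arm.get_image(name): name is "scene" or "top" or "wrist"; returns (picture, depth): 400x640x3 uint8, blue, green, red; 400x640 float32, mm along the optical axis (not along the pixel's ray), 0 where there is no reading.
- arm.camera_info(name): a dict with "fx", "fy", "cx", "cy" (pixels), "extrinsics" (4x4, takes a point from camera to world coordinates). Camera axes: x right, y down, z forward; pixel columns grow to the right and rows downward; lengths in mm; the calibration is good to about 2 mm. A picture is of the moment at which its call begins: read the wrist's pose just before it. camera_info takes no time and is no camera call; for the wrist camera it gives the pose at the moment of the call.
- arm.job_done(): hands the job in; it is judged then, once.
Trained networks look in the newest picture that a camera, given by its name, has taken for a name from the list of things; names that differ only in an ending like _2 or _b are one class to them, and where a whole thing is asked for, a point or a joint stands for the part that bears it (a point fixed in the world has none). Each returns a list of dicts, best first, with "score" (0 to 1); they miss things now and then, are a little off and sometimes report something else, mostly with a low value. They report only what shows in the picture. A call takes as long as a camera call.
- arm.spot_in(camera, query): "position" ([column, row] in pixels, amid what is visible of it).
The state is a dict: "clock": time; "joints": joint angles; "joint_vel": joint speeds; "joint_efforts": joint torques, N m; "position": TCP position; "ee_rot": TCP orientation; "contact_force": force on the tool from outside, world axes, zero at the start; "wrist_torque": the same for the moment, N m; "gripper_width": finger opening in mm; "grasp_force": force on a finger pad.
Only numpy, scipy, OpenCV 4.12 (cv2) and the standard library are available. Lean on these libraries where they do the work, as an engineer would, in place of code of your own. Each camera call takes 0.05 s, during which the arm holds its last target. There are 200 camera calls.

## Working session

There is one attempt and no reset: what is moved stays moved. The work goes in short steps, Python scripts to look and compute and a tool call to move; the robot and the scene stay as the last step left them, time stands still between calls to the robot, and variables do not carry over. Pictures are saved under pics/ and viewed, at most 10 in all, crops included, and the job is handed in when it is done.

Besides the shell and the picture viewer there is one more tool, called after "Emit:" by a JSON object that holds its "fn" and its "kwargs", one argument or row to a line. arm_command: Moves the arm, as the interface text tells. Shift numbers are shares of 0.25 m and turn numbers shares of 180 degrees, none past 1 either way. Its arguments: {"type":"object","properties":{"rows":{"type":"array","items":{"type":"array"}},"grip":{"type":"number"}},"required":["rows"]}

```bash
ls; mkdir -p pics
cat > h.py <<'E'
import numpy as np, cv2
from bench import arm
def px2w(info,u,v,d):
    p=np.array([(u-info['cx'])/info['fx']*d,(v-info['cy'])/info['fy']*d,d,1]); return (np.array(info['extrinsics'])@p)[:3]
def w2px(info,P):
    p=np.linalg.inv(np.array(info['extrinsics']))@np.append(P,1); return p[0]/p[2]*info['fx']+info['cx'],p[1]/p[2]*info['fy']+info['cy'],p[2]
E
python3 - <<'E'
from h import *
ims=[]
for c in ['scene','top']:
    i=arm.camera_info(c); im,d=arm.get_image(c); np.savez(f'{c}.npz',im=im,d=d,**{k:np.array(v) for k,v in i.items()})
    cv2.imwrite(f'pics/{c}.png',im)
    for q in ['stay_tab','lid_edge','stay_pivot','lid_hinge','chest','mug_1','lemon_1','lid']:
        try:
            for r in arm.spot_in(c,q)[:2]:
                u,v=r['position']; dd=d[int(v),int(u)]; print(c,q,round(r['score'],2),np.round([u,v]),px2w(i,u,v,dd).round() if dd else 0)
        except Exception as e: print(q,e)
print(arm.read_state())
E
```

```text
pics
scene stay_tab 0.47 [333. 188.] 0
scene lid_edge 0.91 [300. 166.] [631.  11. 246.]
scene stay_pivot 0.81 [311. 200.] [631. -52.  79.]
scene lid_hinge 0.59 [314. 198.] [630. -72.  74.]
scene lid_hinge 0.42 [228. 285.] [546. 430.  43.]
scene chest 0.62 [309. 199.] [634. -47.  84.]
scene chest 0.6 [297. 167.] [628.  32. 254.]
scene mug_1 0.77 [395. 197.] [ 399. -307.   66.]
scene mug_1 0.66 [228. 291.] [483. 474.  94.]
scene lemon_1 0.72 [258. 305.] [411. 438.  60.]
scene lid 0.68 [301. 169.] [631.   5. 235.]
top lid_edge 0.73 [341. 173.] [622. -19. 257.]
top stay_pivot 0.58 [342. 201.] [566. -40.   9.]
top stay_pivot 0.42 [340. 174.] [627. -18. 222.]
top lid_hinge 0.97 [342. 200.] [568. -40.  10.]
top chest 0.67 [342. 202.] [557. -36.  17.]
top mug_1 0.94 [226. 212.] [519. 459.  17.]
top mug_1 0.58 [420. 233.] [ 422. -363.   20.]
top lemon_1 0.57 [232. 235.] [416. 420.  62.]
top lid 0.87 [340. 176.] [634. -21. 171.]
{'clock': 0.9, 'joints': array([-8.53366232e-01,  3.84682583e-01,  7.90164236e-03, -2.82251710e-05,
       -1.19400549e+00, -2.58579531e-01]), 'joint_vel': array([ 0.00054578,  0.00032723, -0.00127789,  0.00049169, -0.00047854,
       -0.00133968]), 'joint_efforts': array([ 3.07330549e-05, -3.92078590e+01,  1.88618642e+01,  4.19066951e+00,
       -2.68548729e-04, -5.44399938e-06]), 'position': array([ 276.82901107, -560.31941355,  231.31905006]), 'ee_rot': array([-2.27412846e-01,  9.73798438e-01,  1.78234813e-06,  1.39107352e-05]), 'contact_force': array([0.80781265, 0.38638542, 0.6392373 ]), 'wrist_torque': array([ 0.01342037, -0.05360837,  0.00682139]), 'grasp_force': 0.0, 'gripper_width': 85.3387498475003}
```

Run:
```python
from h import *
a=cv2.imread('pics/scene.png')[110:260,220:460]; b=cv2.imread('pics/top.png')[130:260,220:460]
cv2.imwrite('pics/c1.png',np.vstack([cv2.resize(a,(720,300*720//480//1),interpolation=2)[:450]])) 
cv2.imwrite('pics/c2.png',cv2.resize(b,(720,390),interpolation=2))
for c in ['scene','top']:
    z=np.load(c+'.npz'); print(c,z['fx'],z['extrinsics'].round(2).tolist())
```

```text
scene 367.31988493704694 [[-0.78, -0.34, 0.53, -141.45], [-0.62, 0.39, -0.68, 892.76], [0.02, -0.86, -0.51, 834.84], [0.0, 0.0, 0.0, 1.0]]
top 397.69556905715876 [[-0.01, -0.98, 0.18, 238.2], [-1.0, 0.01, -0.0, 75.81], [0.0, -0.18, -0.98, 1692.51], [0.0, 0.0, 0.0, 1.0]]
```

View pics/c1.png

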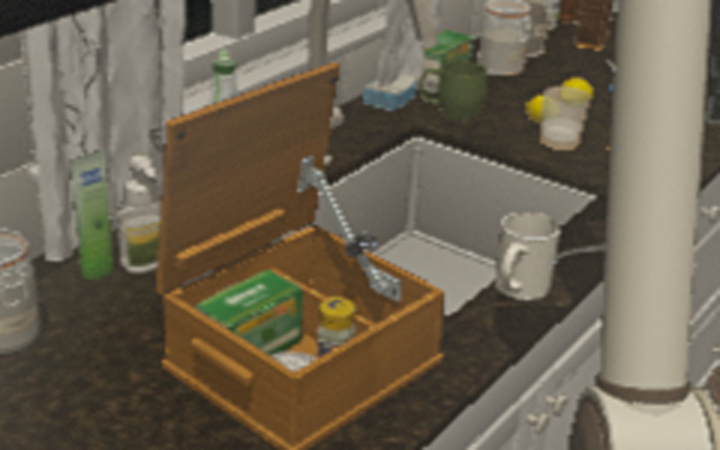

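View pics/c2.png

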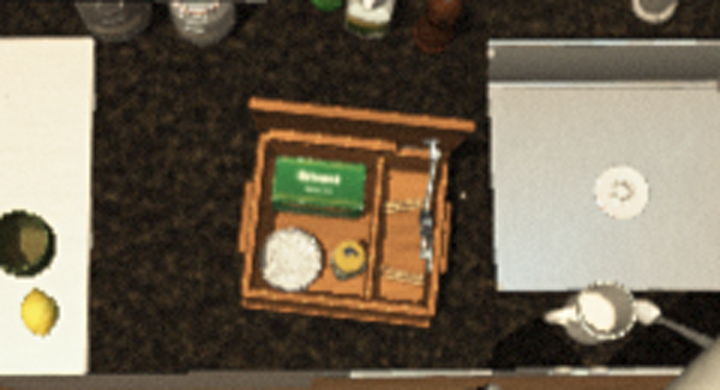

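The scene view shows the chest with its lid open and the tab near (341,191). The top view puts the tab near (363,203), with the chest turned a few degrees clockwise. Next I'll fit the chest pose from the rim depth.

```bash
cat >> h.py <<'E'
def cloud(z):
    d=z['d']; v,u=np.mgrid[:d.shape[0],:d.shape[1]]; m=d>0
    p=np.stack([(u-z['cx'])/z['fx']*d,(v-z['cy'])/z['fy']*d,d],-1)[m]
    return p@z['extrinsics'][:3,:3].T+z['extrinsics'][:3,3]
E
python3 - <<'E'
from h import *
z={c:np.load(c+'.npz') for c in ['scene','top']}
P=cloud(z['top']); B=(P[:,0]>400)&(P[:,0]<750)&(P[:,1]>-220)&(P[:,1]<150)
R=P[B&(abs(P[:,2]-110)<7)]
L=P[B&(P[:,2]>325)&(P[:,2]<365)]
print(len(R),cv2.minAreaRect(R[:,:2].astype(np.float32)))
print('lid top',cv2.minAreaRect(L[:,:2].astype(np.float32)),L[:,2].mean())
S=cloud(z['scene']);B=(S[:,0]>400)&(S[:,0]<750)&(S[:,1]>-220)&(S[:,1]<150)
R2=S[B&(abs(S[:,2]-110)<7)]
print(len(R2),cv2.minAreaRect(R2[:,:2].astype(np.float32)))
# fit pose: corners given pose -> compare in images
from scipy.optimize import least_squares
pts=np.vstack([R,R2])[:,:2]
hx,hy=107.5,125
def res(p):
    c,s=np.cos(p[2]),np.sin(p[2]); q=(pts-p[:2])@np.array([[c,-s],[s,c]])
    dx,dy=abs(q[:,0]),abs(q[:,1])
    e=np.minimum(abs(dx-hx)+np.maximum(dy-hy,0),abs(dy-hy)+np.maximum(dx-hx,0)); return np.minimum(np.maximum(e-5,0),25)
b=min((least_squares(res,[x,-35,t],loss='soft_l1',x_scale=[1,1,.01]) for t in [-.2,-.1,0,.1] for x in (550,565)),key=lambda r:r.cost); print(b.x,b.cost)
x,y,t=b.x;c,s=np.cos(t),np.sin(t);W=lambda q:np.array([x+c*q[0]-s*q[1],y+s*q[0]+c*q[1],q[2]])
K={'tab':[-3,-104,142],'piv':[-25,-118,82],'fr':[-112.5,-130,110],'fl':[-112.5,130,110],'br':[112.5,-130,110],'bl':[112.5,130,110],'le':[79.5,0,345],'lr':[79.5,-133,345],'ll':[79.5,133,345]}
for n,o in (('scene',(110,220)),('top',(130,220))):
    im=cv2.resize(z[n]['im'][o[0]:o[0]+130,o[1]:o[1]+240],None,fx=3,fy=3,interpolation=2)
    for k in K:
        u,v,_=w2px(z[n],W(K[k])); cv2.circle(im,(int((u-o[1])*3+1),int((v-o[0])*3+1)),4,(255,0,255),1)
    z[n+'o']=im
for k in K: print(k,W(K[k]).round(1))
cv2.imwrite('pics/fit.png',cv2.resize(np.vstack([z['sceneo'],z['topo']]),(553,600)))
E
```

```text
568 ((532.3650512695312, -2.9778900146484375), (259.7303466796875, 226.03114318847656), 83.52391815185547)
lid top ((617.3865356445312, -12.749954223632812), (264.7710876464844, 13.410065650939941), 83.24156951904297) 342.50302436443
769 ((537.7178344726562, 2.896728515625), (266.22467041015625, 232.42745971679688), 83.7471694946289)
[ 5.35014116e+02  2.08787001e+00 -1.16689957e-01] 4556.004857000147
tab [ 519.9 -100.9  142. ]
piv [ 496.4 -112.2   82. ]
fr [ 408.1 -113.9  110. ]
fl [438.4 144.3 110. ]
br [ 631.6 -140.1  110. ]
bl [661.9 118.1 110. ]
le [614.   -7.2 345. ]
lr [ 598.5 -139.3  345. ]
ll [629.5 124.9 345. ]
```

View pics/fit.png

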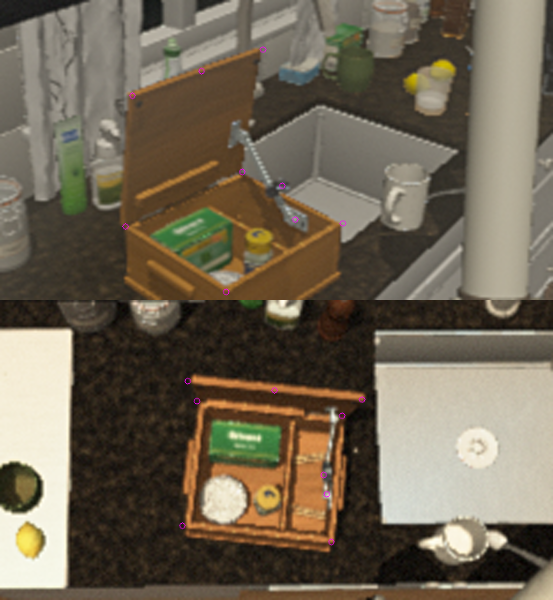

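The pose fit is good to within a few mm (chest at about (535,-2), yaw -0.115). I'll move to a tilted pre-grasp pose.

```bash
cat >> h.py <<'E'
from scipy.spatial.transform import Rotation as Ro
C=[535,-2,-0.115]
def W(q):
    x,y,t=C;c,s=np.cos(t),np.sin(t);return np.array([x+c*q[0]-s*q[1],y+s*q[0]+c*q[1],q[2]])
def tool(tilt):  # fingers down and towards chest back by tilt deg, y = chest y
    a=np.radians(tilt);z=np.array([np.sin(a),0,-np.cos(a)]);y=np.array([0,1.,0]);x=np.cross(y,z)
    return Ro.from_euler('z',C[2])*Ro.from_matrix(np.c_[x,y,z])
def rel(p,tilt,st=None,g=19,pose0=None):
    """p: chest-frame grasp point (g mm behind TCP); print shift/turn fractions from present pose"""
    st=st or arm.read_state(); p0,R0=pose0 or (np.array(st['position']),Ro.from_quat(st['ee_rot']))
    R=tool(tilt); t=W(p)+R.apply([0,0,g])
    d=R0.inv().apply(t-p0)/250; r=(R0.inv()*R).as_rotvec()/np.pi
    print('tcp',t.round(1),'shift',d.round(3),'turn',r.round(4)); return t,R
E
python3 - <<'E'
from h import *
a=np.radians(30)
rel(np.array([-3,-104,142])-110*np.array([np.sin(a),0,-np.cos(a)]),30)
E
```

```text
tcp [474.9 -99.7 220.8] shift [-1.526  1.301  0.042] turn [ 0.0478 -0.162   0.1784]
```

Emit:
{"fn": "arm_command", "kwargs": {
  "rows": [
    [[-0.15,0.13,-0.1],[0,0,0.04]],
    [[-0.3,0.26,-0.12],[0,0,0.08]],
    [[-0.45,0.39,-0.12],[0,0,0.12]],
    [[-0.6,0.52,-0.12],[0,0,0.16]],
    [[-0.75,0.65,-0.12],[0,0,0.17]]
  ],
  "grip": 0.4
}}

```text
clock: 1.4
position: [371.6, -334.2, 261.7]
ee_rot: [0.039, 0.999, -0.0, 0.0]
contact_force: [1.2, 0.1, -0.4]
gripper_width: 33.9
grasp_force: 0.0
```

Run:
```python
from h import *
a=np.radians(30)
rel(np.array([-3,-104,142])-110*np.array([np.sin(a),0,-np.cos(a)]),30)
```

```text
tcp [474.9 -99.7 220.8] shift [-0.338  0.968  0.163] turn [ 0.0029 -0.1664  0.0113]
```

Emit:
{"fn": "arm_command", "kwargs": {
  "rows": [
    [[-0.07,0.2,0],[0,-0.045,0]],
    [[-0.14,0.4,0.03],[0,-0.09,0.005]],
    [[-0.2,0.6,0.07],[0,-0.13,0.01]],
    [[-0.27,0.8,0.11],[0.003,-0.166,0.011]],
    [[-0.33,0.95,0.15],[0.003,-0.166,0.011]]
  ]
}}

```text
clock: 1.9
position: [456.5, -137.7, 231.6]
ee_rot: [0.055, 0.965, -0.016, 0.255]
contact_force: [0.7, -1.5, -0.0]
gripper_width: 34.2
grasp_force: 0.0
```

Run:
```python
from h import *
import time
i=arm.camera_info('wrist'); im,d=arm.get_image('wrist')
i=arm.camera_info('wrist')
np.savez('w1.npz',im=im,d=d,**{k:np.array(v) for k,v in i.items()})
o=im.copy()
for q in ['stay_tab','stay_pivot']:
    for r in arm.spot_in('wrist',q)[:2]:
        u,v=r['position'];dd=d[int(v),int(u)];print(q,r['score'],u,v,dd,px2w(i,u,v,dd) if dd else 0); cv2.circle(o,(int(u),int(v)),5,(0,255,0),1)
for p in ([-3,-104,142],[-25,-118,82],[-112.5,-130,110],[112.5,-130,110]):
    u,v,_=w2px(i,W(p)); print(np.round([u,v]),W(p).round()); cv2.circle(o,(int(u),int(v)),5,(255,0,255),1)
cv2.imwrite('pics/w1.png',o); print(i['extrinsics'].round(2).tolist())
a=np.radians(30)
rel(np.array([-3,-104,142])-110*np.array([np.sin(a),0,-np.cos(a)]),30)
```

```text
stay_tab 0.74 362.9 205.9 255.2453 [ 513.65317932 -107.72629069  142.99707989]
stay_pivot 0.59 449.7 142.9 288.60754 [505.17723501 -18.67179371  76.48108354]
[366. 210.] [ 520. -105.  142.]
[348. 148.] [ 497. -116.   82.]
[341.  66.] [ 408. -118.  110.]
[331. 255.] [ 632. -144.  110.]
[[0.11, 0.7, 0.71, 325.95], [0.99, -0.07, -0.08, -121.95], [-0.01, 0.71, -0.7, 319.13], [0.0, 0.0, 0.0, 1.0]]
tcp [474.9 -99.7 220.8] shift [-0.03   0.162  0.06 ] turn [-0.0013 -0.004   0.0021]
```

View pics/w1.png

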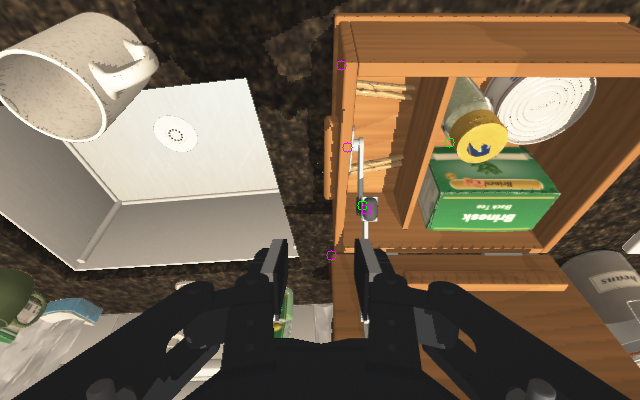

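The wrist view shows the dark tab at (369,209), about 3 px right of my prediction at (366,210), so I'll set the tab's chest y to -102. I'll approach along the tilted axis.

Run:
```python
from h import *
a=np.radians(30);n=np.array([np.sin(a),0,-np.cos(a)])
for k in (110,60,0): rel(np.array([-3,-102,142])-k*n,30)
```

```text
tcp [475.1 -97.8 220.8] shift [-0.03  0.17  0.06] turn [-0.0013 -0.004   0.0021]
tcp [ 500.  -100.6  177.5] shift [-0.033  0.17   0.26 ] turn [-0.0013 -0.004   0.0021]
tcp [ 529.8 -104.1  125.5] shift [-0.036  0.171  0.5  ] turn [-0.0013 -0.004   0.0021]
```

Emit:
{"fn": "arm_command", "kwargs": {
  "rows": [
    [[-0.03,0.17,0.06],[0,-0.004,0.002]],
    [[-0.03,0.17,0.06],[0,-0.004,0.002]],
    [[-0.03,0.17,0.06],[0,-0.004,0.002]]
  ]
}}

```text
clock: 2.35
position: [476.7, -99.5, 221.8]
ee_rot: [0.058, 0.964, -0.017, 0.259]
contact_force: [0.1, 0.4, -1.4]
gripper_width: 34.3
grasp_force: 0.0
```

Run:
```python
from h import *
a=np.radians(30);n=np.array([np.sin(a),0,-np.cos(a)])
im,d=arm.get_image('wrist');i=arm.camera_info('wrist')
r=arm.spot_in('wrist','stay_tab')[0]
u,v=r['position'];dd=d[int(v),int(u)]; print(r['score'],u,v,px2w(i,u,v,dd),w2px(i,W([-3,-102,142])),W([-3,-102,142]))
cv2.imwrite('pics/w2.png',cv2.resize(im[100:330,220:480],None,fx=2,fy=2))
for k in (60,0): rel(np.array([-3,-102,142])-k*n,30)
```

```text
0.97 322.9 208.3 [ 514.76441346 -104.78768732  154.42368664] (np.float64(325.8880441651628), np.float64(201.38194336382122), np.float64(243.56095251717136)) [ 520.31565343 -102.98202793  142.        ]
tcp [ 500.  -100.6  177.5] shift [0.01  0.01  0.201] turn [-0.0019  0.0008 -0.0017]
tcp [ 529.8 -104.1  125.5] shift [0.01  0.011 0.441] turn [-0.0019  0.0008 -0.0017]
```

View pics/w2.png

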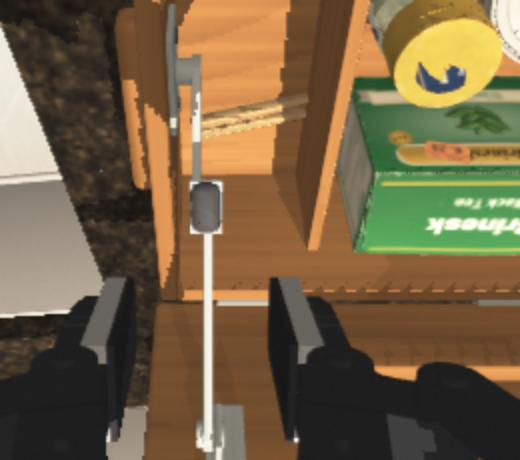

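The tab shows at (323,204), about 2 mm right of my prediction, so it is well centred. Going in and gripping.

Emit:
{"fn": "arm_command", "kwargs": {
  "rows": [
    [[0.0,0.003,0.12],[0,0,0]],
    [[0.0,0.003,0.24],[0,0,0]],
    [[0.0,0.003,0.36],[0,0,0]],
    [[0.0,0.003,0.45],[0,0,0]],
    [[0.0,0.003,0.45],[0,0,0]]
  ]
}}

```text
clock: 2.95
position: [539.2, -117.1, 152.0]
ee_rot: [0.057, 0.97, -0.002, 0.237]
contact_force: [0.4, 1.1, -0.0]
gripper_width: 34.4
grasp_force: 0.0
```

Emit:
{"fn": "arm_command", "kwargs": {
  "rows": [
    [[0,0,0],[0,0,0]],
    [[0,0,0],[0,0,0]],
    [[0,0,0],[0,0,0]],
    [[0,0,0],[0,0,0]]
  ],
  "grip": 0
}}

```text
clock: 3.35
position: [536.8, -115.7, 153.4]
ee_rot: [0.055, 0.97, -0.002, 0.238]
contact_force: [-0.2, -0.2, 0.3]
gripper_width: -0.2
grasp_force: 0.2
```

Run:
```python
from h import *
st=arm.read_state(); R0=Ro.from_quat(st['ee_rot']); p0=st['position']
print(p0, st['gripper_width'],st['grasp_force'],st['contact_force'],arm.camera_info('wrist')['extrinsics'][2,3])
# circle about pivot, tilt follows link turn; relative to present pose
piv=W([-25,-118,82]); ax=Ro.from_euler('z',C[2]).apply([0,1,0])
for th in (5,10,15,20,25,30,35,40):
    for f in (1.0,0.6):
        q=Ro.from_rotvec(-np.radians(th)*ax); Q=Ro.from_rotvec(-np.radians(th*f)*ax)
        g0=p0-R0.apply([0,0,19]); g=piv+q.apply(g0-piv); R=Q*R0; t=g+R.apply([0,0,19])
        print(th,f,'sh',(R0.inv().apply(t-p0)/250).round(3),'turn',((R0.inv()*R).as_rotvec()/np.pi).round(3),t.round())
```

```text
[ 536.75443274 -115.65660098  153.39154439] -0.22604831766805125 0.1633240410592407 [-0.19461044 -0.16357561  0.27092512] 247.59870665292055
5 1.0 sh [ 0.017  0.    -0.023] turn [-0.    -0.028 -0.001] [ 530. -115.  157.]
5 0.6 sh [ 0.019  0.    -0.023] turn [-0.    -0.017 -0.   ] [ 530. -115.  156.]
10 1.0 sh [ 0.035  0.001 -0.045] turn [-0.    -0.056 -0.001] [ 524. -114.  159.]
10 0.6 sh [ 0.041  0.001 -0.044] turn [-0.    -0.033 -0.001] [ 523. -114.  158.]
15 1.0 sh [ 0.056  0.001 -0.065] turn [-0.    -0.083 -0.002] [ 517. -113.  161.]
15 0.6 sh [ 0.064  0.001 -0.063] turn [-0.    -0.05  -0.001] [ 516. -113.  160.]
20 1.0 sh [ 0.078  0.002 -0.083] turn [-0.    -0.111 -0.003] [ 510. -113.  163.]
20 0.6 sh [ 0.088  0.002 -0.08 ] turn [-0.    -0.067 -0.002] [ 508. -112.  161.]
25 1.0 sh [ 0.102  0.002 -0.099] turn [-0.    -0.139 -0.003] [ 503. -112.  164.]
25 0.6 sh [ 0.114  0.002 -0.094] turn [-0.    -0.083 -0.002] [ 501. -112.  161.]
30 1.0 sh [ 0.126  0.002 -0.112] turn [-0.001 -0.167 -0.004] [ 496. -111.  164.]
30 0.6 sh [ 0.141  0.002 -0.106] turn [-0.    -0.1   -0.002] [ 494. -111.  161.]
35 1.0 sh [ 0.153  0.002 -0.124] turn [-0.001 -0.194 -0.004] [ 489. -110.  163.]
35 0.6 sh [ 0.169  0.002 -0.115] turn [-0.    -0.117 -0.003] [ 486. -110.  159.]
40 1.0 sh [ 0.179  0.002 -0.133] turn [-0.001 -0.222 -0.005] [ 482. -109.  162.]
40 0.6 sh [ 0.197  0.002 -0.122] turn [-0.    -0.133 -0.003] [ 479. -109.  158.]
```

Run:
```python
from h import *
st=arm.read_state(); print(st['joints'].round(3),st['clock'],st['position'],st['contact_force'])
rel([-1,-104,142],30); rel([-1,-104,142],15);
cv2.imwrite('pics/w3.png',arm.get_image('wrist')[0])
```

```text
[ 0.091  0.15  -0.801  0.467 -0.161 -2.219] 3.35 [ 536.75443274 -115.65660098  153.39154439] [-0.19461044 -0.16357561  0.27092512]
tcp [ 531.5 -106.3  125.5] shift [0.074 0.033 0.088] turn [ 0.0073 -0.0139 -0.0013]
tcp [ 527.  -105.8  123.6] shift [0.094 0.033 0.086] turn [ 0.0074  0.0694 -0.0003]
```

View pics/w3.png

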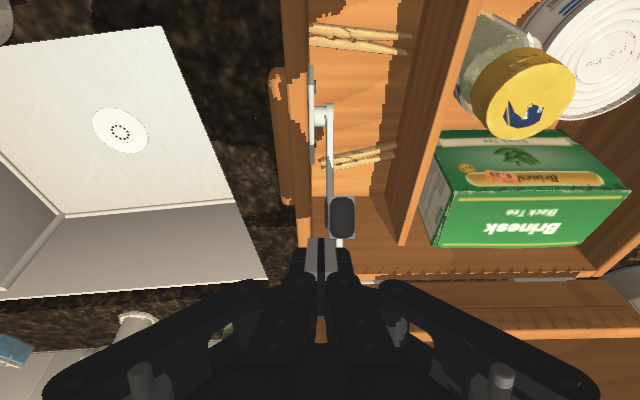

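The fingers missed the tab: joint 5 is at its -0.16 limit, so a 30° tilt isn't reachable here. The tab is now at (341,217), ahead and left of the shut fingers. I'll back out and use a steeper tool.

Emit:
{"fn": "arm_command", "kwargs": {
  "rows": [
    [[0.04,0.02,-0.12],[0,0.03,0]],
    [[0.08,0.03,-0.24],[0,0.06,0]],
    [[0.1,0.033,-0.3],[0,0.09,0]],
    [[0.1,0.033,-0.3],[0,0.1,0]],
    [[0.1,0.033,-0.3],[0,0.1,0]]
  ],
  "grip": 0.4
}}

```text
clock: 3.9
position: [482.6, -102.3, 209.1]
ee_rot: [0.054, 0.995, 0.007, 0.084]
contact_force: [-0.9, -0.4, -0.0]
gripper_width: 34.2
grasp_force: 0.0
```

```bash
cat >> h.py <<'E'
def ln(t):
    t=np.radians(t); return np.array([np.sin(t),0,-np.cos(t)])
E
python3 - <<'E'
from h import *
st=arm.read_state(); print(st['joints'].round(3),st['clock'],st['position'].round(1))
for k in (70,0): rel(np.array([-1,-104,142])-k*ln(10),10)
E
```

```text
[ 0.132  0.098 -0.46   0.024 -0.844 -1.827] 3.9 [ 482.6 -102.3  209.1]
tcp [ 513.3 -104.2  192.2] shift [-0.11   0.004  0.087] turn [ 0.0075 -0.0023  0.0011]
tcp [ 525.4 -105.6  123.3] shift [-0.112 -0.003  0.367] turn [ 0.0075 -0.0023  0.0011]
```

Emit:
{"fn": "arm_command", "kwargs": {
  "rows": [
    [[-0.11,0.002,0.06],[0.007,0,0]],
    [[-0.11,0.0,0.16],[0.007,0,0]],
    [[-0.112,-0.003,0.26],[0.007,0,0]],
    [[-0.112,-0.003,0.36],[0.007,0,0]],
    [[-0.112,-0.003,0.367],[0.007,0,0]]
  ]
}}

```text
clock: 4.4
position: [520.7, -106.3, 117.9]
ee_rot: [0.056, 0.995, -0.005, 0.078]
contact_force: [-0.4, 0.1, -0.1]
gripper_width: 33.8
grasp_force: 0.0
```

Run:
```python
from h import *
st=arm.read_state(); print(st['joints'].round(3),st['clock'],st['position'].round(1),st['contact_force'].round(1))
for k in (0,): rel(np.array([-1,-104,142])-k*ln(10),10)
cv2.imwrite('pics/w4.png',arm.get_image('wrist')[0])
```

```text
[ 0.126  0.276 -0.513  0.064 -0.631 -1.857] 4.4 [ 520.7 -106.3  117.9] [-0.4  0.1 -0.1]
tcp [ 525.4 -105.6  123.3] shift [-0.021  0.005 -0.019] turn [-0.0002 -0.0059  0.001 ]
```

View pics/w4.png

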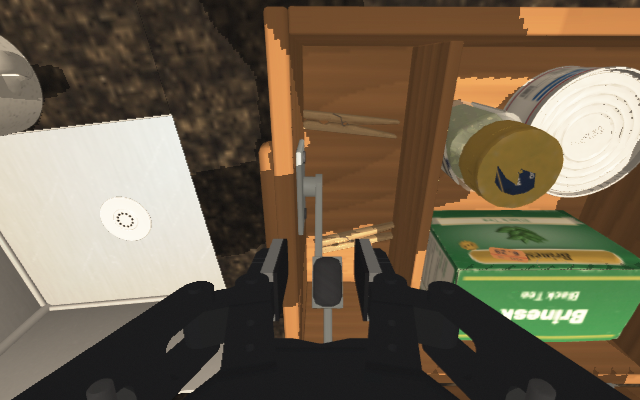

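The tab at (327,282) is now between the pads. I'll shift slightly up and back, then close.

Emit:
{"fn": "arm_command", "kwargs": {
  "rows": [
    [[-0.012,0,-0.016],[0,0,0]],
    [[-0.012,0,-0.016],[0,0,0]]
  ]
}}

```text
clock: 4.65
position: [527.7, -106.2, 128.6]
ee_rot: [0.055, 0.995, -0.004, 0.084]
contact_force: [-0.0, -0.9, -0.8]
gripper_width: 34.4
grasp_force: 0.0
```

Emit:
{"fn": "arm_command", "kwargs": {
  "rows": [
    [[0,0,0],[0,0,0]],
    [[0,0,0],[0,0,0]],
    [[0,0,0],[0,0,0]],
    [[0,0,0],[0,0,0]]
  ],
  "grip": 0
}}

```text
clock: 5.05
position: [527.7, -104.6, 127.7]
ee_rot: [0.055, 0.995, -0.003, 0.084]
contact_force: [-0.1, 9.1, 2.0]
gripper_width: 11.4
grasp_force: 61.8
```

Run:
```python
from h import *
st=arm.read_state(); R0=Ro.from_quat(st['ee_rot']); p0=st['position']
print(p0, st['gripper_width'],st['grasp_force'],st['contact_force'],R0.as_matrix()[:,2])
piv=W([-25,-118,82]); ax=Ro.from_euler('z',C[2]).apply([0,1,0])
for th in (6,12,18,24,30):
    for f in (0.6,):
        q=Ro.from_rotvec(-np.radians(th)*ax); Q=Ro.from_rotvec(-np.radians(th*f)*ax)
        g0=p0-R0.apply([0,0,19]); g=piv+q.apply(g0-piv); R=Q*R0; t=g+R.apply([0,0,19])
        print(th,f,'sh',(R0.inv().apply(t-p0)/250).round(3),'turn',((R0.inv()*R).as_rotvec()/np.pi).round(3),t.round())
```

```text
[ 527.73024101 -104.58112034  127.69838994] 11.385900616669721 61.82113576680422 [-0.07528034  9.12276526  2.04835651] [ 0.1673198  -0.01571076 -0.98577749]
6 0.6 sh [ 0.021  0.    -0.014] turn [ 0.   -0.02 -0.  ] [ 522. -104.  130.]
12 0.6 sh [ 0.043  0.    -0.026] turn [ 0.   -0.04 -0.  ] [ 516. -103.  132.]
18 0.6 sh [ 0.066  0.    -0.035] turn [ 0.   -0.06 -0.  ] [ 510. -103.  134.]
24 0.6 sh [ 0.09   0.    -0.042] turn [ 0.   -0.08 -0.  ] [ 504. -102.  134.]
30 0.6 sh [ 0.114  0.001 -0.046] turn [ 0.  -0.1 -0. ] [ 498. -101.  134.]
```

Gripped on the tab (11.4 mm opening, 62 N on the pads). Folding the knee along the arc.

Emit:
{"fn": "arm_command", "kwargs": {
  "rows": [
    [[0.01,0,-0.008],[0,-0.01,0]],
    [[0.021,0,-0.015],[0,-0.02,0]],
    [[0.032,0,-0.021],[0,-0.03,0]],
    [[0.043,0,-0.027],[0,-0.04,0]],
    [[0.055,0,-0.031],[0,-0.05,0]]
  ]
}}

```text
clock: 5.55
position: [516.0, -103.0, 133.6]
ee_rot: [0.054, 0.985, -0.007, 0.166]
contact_force: [12.4, -3.8, -10.5]
gripper_width: 10.6
grasp_force: 58.5
```

Run:
```python
from h import *
st=arm.read_state(); R0=Ro.from_quat(st['ee_rot']); p0=st['position']
piv=W([-25,-118,82]); ax=Ro.from_euler('z',C[2]).apply([0,1,0])
v=Ro.from_euler('z',-C[2]).apply(p0-R0.apply([0,0,19])-piv); print(st['joints'][4],v,np.degrees(np.arctan2(v[0],v[2])), np.hypot(v[0],v[2]))
for th in (6,12,18,24):
    for f in (0.5,):
        q=Ro.from_rotvec(-np.radians(th)*ax); Q=Ro.from_rotvec(-np.radians(th*f)*ax)
        g0=p0-R0.apply([0,0,19]); g=piv+q.apply(g0-piv); R=Q*R0; t=g+R.apply([0,0,19])
        print(th,f,'sh',(R0.inv().apply(t-p0)/250).round(3),'turn',((R0.inv()*R).as_rotvec()/np.pi).round(3),t.round())
```

```text
-0.3818690343239781 [11.53318806 15.40808808 69.57021783] 9.412755519866106 70.51971097624397
6 0.5 sh [ 0.023  0.    -0.013] turn [ 0.    -0.017 -0.   ] [ 510. -102.  135.]
12 0.5 sh [ 0.047  0.    -0.023] turn [ 0.    -0.033 -0.   ] [ 503. -101.  135.]
18 0.5 sh [ 0.071  0.    -0.03 ] turn [ 0.   -0.05 -0.  ] [ 497. -101.  135.]
24 0.5 sh [ 0.097  0.001 -0.035] turn [ 0.    -0.067 -0.   ] [ 491. -100.  134.]
```

Emit:
{"fn": "arm_command", "kwargs": {
  "rows": [
    [[0.022,0,-0.011],[0,-0.004,0]],
    [[0.044,0,-0.019],[0,-0.008,0]],
    [[0.068,0,-0.026],[0,-0.01,0]],
    [[0.093,0,-0.031],[0,-0.01,0]],
    [[0.093,0,-0.031],[0,-0.01,0]]
  ]
}}

```text
clock: 6.05
position: [492.4, -100.4, 135.5]
ee_rot: [0.054, 0.982, -0.008, 0.182]
contact_force: [7.0, 0.4, -0.3]
gripper_width: 10.7
grasp_force: 60.2
```

Run:
```python
from h import *
st=arm.read_state(); R0=Ro.from_quat(st['ee_rot']); p0=st['position']
v=Ro.from_euler('z',-C[2]).apply(p0-R0.apply([0,0,19])-W([-25,-118,82])); print(st['joints'][4],v,np.degrees(np.arctan2(v[0],v[2])), np.hypot(v[0],v[2]))
im,d=arm.get_image('top'); z=dict(np.load('top.npz')); z['d']=d
P=cloud(z); L=P[(P[:,0]>450)&(P[:,0]<680)&(P[:,1]>30)&(P[:,1]<150)&(P[:,2]>250)]
L=L[L[:,2]>L[:,2].max()-20]
q=Ro.from_euler('z',-C[2]).apply(L-[C[0],C[1],0]); print('lid edge',q.mean(0)-[112.5,0,110],np.median(q,0))
cv2.imwrite('pics/s2.png',cv2.resize(arm.get_image('scene')[0][110:260,220:460],None,fx=3,fy=3))
```

```text
-0.3046647929972977 [-12.88006912  15.27576979  71.28180304] -10.242387134430551 72.43612099416411
lid edge [-59.27298308  85.09501992 229.2984833 ] [ 53.35932447  85.52293596 339.51403846]
```

View pics/s2.png

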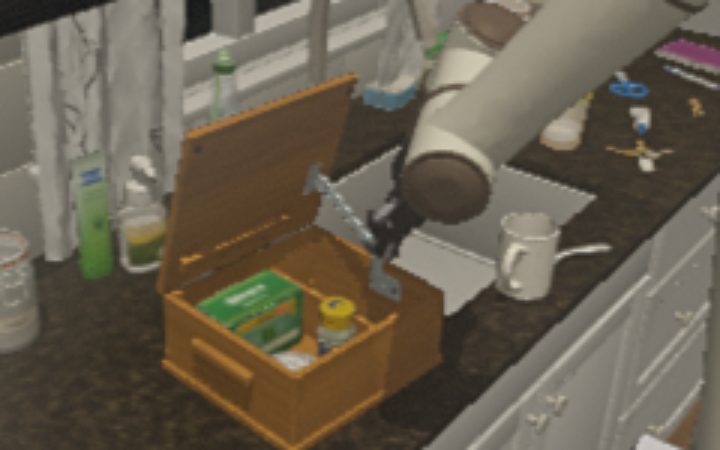

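The stay is clearly folded: the lower link has turned about 28° and the lid has sunk to about 1.32 rad. Release and retract.

Emit:
{"fn": "arm_command", "kwargs": {
  "rows": [
    [[0,0,0],[0,0,0]],
    [[0,0,0],[0,0,0]],
    [[0,0,0],[0,0,0]],
    [[0,0,-0.08],[0,0,0]],
    [[0,0,-0.2],[0,0,0]]
  ],
  "grip": 0.4
}}

```text
clock: 6.65
position: [468.2, -100.3, 177.0]
ee_rot: [0.055, 0.983, -0.01, 0.172]
contact_force: [1.0, -0.1, 0.4]
gripper_width: 34.1
grasp_force: 0.0
```

Emit:
{"fn": "arm_command", "kwargs": {
  "rows": [
    [[0,0,-0.2],[0,0.03,0]],
    [[0,0.1,-0.4],[0,0.06,0]],
    [[0,0.2,-0.6],[0,0.1,0]],
    [[-0.05,0.3,-0.8],[0,0.12,0]],
    [[-0.1,0.3,-0.9],[0,0.12,0]]
  ],
  "grip": 0
}}

```text
clock: 7.15
position: [426.3, -26.8, 372.9]
ee_rot: [0.056, 0.998, 0.001, -0.014]
contact_force: [1.4, 0.7, -0.6]
gripper_width: 0.1
grasp_force: 0.0
```

```bash
cat >> h.py <<'E'
def push(phi,s=200,r=11,y=-20):
    H=np.array([112.5,y,110]);u=np.array([-np.cos(phi),0,np.sin(phi)]);n=np.array([np.sin(phi),0,np.cos(phi)])
    return H+s*u+(12+r*np.sin(phi))*n
E
python3 - <<'E'
from h import *
st=arm.read_state(); print(st['joints'].round(3),st['position'])
rel(push(1.35)+[40,0,110],0,g=0); rel(push(1.35)+[40,0,0],0,g=0)
im,d=arm.get_image('top'); z=dict(np.load('top.npz')); z['d']=d
P=cloud(z); q=Ro.from_euler('z',-C[2]).apply(P-[C[0],C[1],0])
L=q[(abs(q[:,1])<125)&(q[:,1]>80)&(q[:,2]>300)&(q[:,0]>-50)&(q[:,0]<130)]; print(np.median(L,0))
E
```

```text
[ 0.312 -0.023 -0.149 -0.012 -1.471 -1.993] [426.3198432  -26.84993842 372.88302478]
tcp [662.7 -36.9 420.1] shift [-0.938  0.065 -0.216] turn [-0.0001 -0.0091  0.0011]
tcp [662.7 -36.9 310.1] shift [-0.951  0.065  0.224] turn [-0.0001 -0.0091  0.0011]
[ 53.45834594 103.53660252 337.5017852 ]
```

Emit:
{"fn": "arm_command", "kwargs": {
  "rows": [
    [[-0.1,0.01,-0.16],[0,-0.009,0]],
    [[-0.3,0.03,-0.2],[0,-0.009,0]],
    [[-0.5,0.04,-0.2],[0,-0.009,0]],
    [[-0.7,0.05,-0.2],[0,-0.009,0]],
    [[-0.88,0.065,-0.2],[0,-0.009,0]]
  ]
}}

```text
clock: 7.7
position: [649.2, -36.7, 415.9]
ee_rot: [0.056, 0.998, -0.0, 0.001]
contact_force: [0.3, 1.6, 0.8]
gripper_width: -0.3
grasp_force: 0.0
```

Emit:
{"fn": "arm_command", "kwargs": {
  "rows": [
    [[-0.06,0,0],[0,0,0]],
    [[-0.06,0,0],[0,0,0]]
  ]
}}

```text
clock: 7.9
position: [664.3, -38.1, 412.7]
ee_rot: [0.056, 0.998, -0.0, -0.001]
contact_force: [0.7, -0.5, 0.2]
gripper_width: -0.3
grasp_force: 0.0
```

Run:
```python
from h import *
st=arm.read_state(); print(st['joints'].round(3),st['position'],st['contact_force'])
rel(push(1.35)+[40,0,0],0,g=0)
for p in (1.3,1.2,1.1,1.0):rel(push(p),0,g=0)
im,d=arm.get_image('wrist'); i=arm.camera_info('wrist')
z=dict(i);z={k:np.array(v) for k,v in i.items()};z['d']=d;P=cloud(z)
q=P[(abs(P[:,0]-665)<60)&(abs(P[:,1]+37)<60)&(P[:,2]<350)]
print('behind lid max z', [(a,q[(q[:,0]>a)&(q[:,0]<a+20),2].max() if ((q[:,0]>a)&(q[:,0]<a+20)).any() else None) for a in range(620,720,20)])
```

```text
[ 0.186  0.411  0.487  0.    -1.649 -1.868] [664.3182811  -38.05406189 412.72891203] [ 0.74775353 -0.47509812  0.15008241]
tcp [662.7 -36.9 310.1] shift [0.006 0.004 0.41 ] turn [-0.0003 -0.0005  0.001 ]
tcp [612.9 -31.1 308.8] shift [0.207 0.005 0.416] turn [-0.0003 -0.0005  0.001 ]
tcp [593.1 -28.8 304.5] shift [0.287 0.005 0.434] turn [-0.0003 -0.0005  0.001 ]
tcp [573.6 -26.6 298.1] shift [0.365 0.005 0.459] turn [-0.0003 -0.0005  0.001 ]
tcp [554.9 -24.4 289.8] shift [0.44  0.006 0.493] turn [-0.0003 -0.0005  0.001 ]
behind lid max z [(620, np.float64(263.67500410391915)), (640, np.float64(188.03080889829636)), (660, np.float64(4.407342018231816)), (680, np.float64(4.856841003983277)), (700, np.float64(5.239741982695136))]
```

Clear behind the lid. Going down.

Emit:
{"fn": "arm_command", "kwargs": {
  "rows": [
    [[0,0,0.12],[0,0,0]],
    [[0,0,0.24],[0,0,0]],
    [[0,0,0.36],[0,0,0]],
    [[0,0,0.41],[0,0,0]],
    [[0,0,0.41],[0,0,0]]
  ]
}}

```text
clock: 8.45
position: [661.4, -38.0, 313.8]
ee_rot: [0.055, 0.998, -0.0, 0.001]
contact_force: [0.1, -0.4, 0.3]
gripper_width: -0.3
grasp_force: 0.0
```

Run:
```python
from h import *
st=arm.read_state(); print(st['position'],st['contact_force'])
for p in (1.3,1.2,1.15,1.1,1.05,1.0,.9):print(p);rel(push(p),0,g=0)
```

```text
[661.42017136 -37.96467764 313.750544  ] [ 0.10434655 -0.41406012  0.28849212]
1.3
tcp [612.9 -31.1 308.8] shift [0.196 0.006 0.02 ] turn [-0.0001  0.0005  0.0013]
1.2
tcp [593.1 -28.8 304.5] shift [0.276 0.006 0.037] turn [-0.0001  0.0005  0.0013]
1.15
tcp [583.3 -27.7 301.6] shift [0.315 0.006 0.048] turn [-0.0001  0.0005  0.0013]
1.1
tcp [573.6 -26.6 298.1] shift [0.354 0.006 0.062] turn [-0.0001  0.0005  0.0013]
1.05
tcp [564.2 -25.5 294.2] shift [0.392 0.007 0.078] turn [-0.0001  0.0005  0.0013]
1.0
tcp [554.9 -24.4 289.8] shift [0.43  0.007 0.095] turn [-0.0001  0.0005  0.0013]
0.9
tcp [537.  -22.4 279.5] shift [0.502 0.007 0.136] turn [-0.0001  0.0005  0.0013]
```

Emit:
{"fn": "arm_command", "kwargs": {
  "rows": [
    [[0.1,0,0.005],[0,0,0]],
    [[0.17,0.003,0.02],[0,0,0]],
    [[0.22,0.006,0.025],[0,0,0]],
    [[0.25,0.006,0.03],[0,0,0]],
    [[0.276,0.006,0.037],[0,0,0]]
  ]
}}

```text
clock: 8.95
position: [595.8, -28.8, 308.0]
ee_rot: [0.055, 0.998, 0.0, 0.006]
contact_force: [3.7, -0.8, 3.7]
gripper_width: 0.1
grasp_force: 1.9
```

```bash
cat > lid.py <<'E'
from h import *
import sys
st=arm.read_state(); print(st['position'],st['contact_force'],st['clock'])
for p in map(float,sys.argv[1:]):print(p,end=' ');rel(push(p),0,g=0)
im,d=arm.get_image('top'); z=dict(np.load('top.npz')); z['d']=d
P=cloud(z); q=Ro.from_euler('z',-C[2]).apply(P-[C[0],C[1],0])-[112.5,0,110]
L=q[(abs(q[:,1])<125)&(q[:,1]>70)&(q[:,0]<-15)&(q[:,0]>-250)&(q[:,2]>3)]
L=L[np.hypot(L[:,0],L[:,2])>190]; m=np.median(L,0); print('outer-edge',m,'phi~',np.arctan2(m[2],-m[0]),len(L))
E
python3 lid.py 1.15 1.1 1.05 1.0 .95 .9
```

```text
[595.82080209 -28.7804822  308.03584925] [ 3.7002092  -0.81078807  3.71432381] 8.95
1.15 tcp [583.3 -27.7 301.6] shift [ 0.051 -0.001  0.025] turn [0.0003 0.0036 0.0014]
1.1 tcp [573.6 -26.6 298.1] shift [ 0.09  -0.001  0.039] turn [0.0003 0.0036 0.0014]
1.05 tcp [564.2 -25.5 294.2] shift [ 0.128 -0.001  0.054] turn [0.0003 0.0036 0.0014]
1.0 tcp [554.9 -24.4 289.8] shift [ 0.165 -0.001  0.071] turn [0.0003 0.0036 0.0014]
0.95 tcp [545.8 -23.4 284.9] shift [ 0.202 -0.001  0.09 ] turn [0.0003 0.0036 0.0014]
0.9 tcp [537.  -22.4 279.5] shift [ 0.238 -0.001  0.112] turn [0.0003 0.0036 0.0014]
outer-edge [-156.63446566   96.36621228  542.75605208] phi~ 1.289839168253444 1330
```

Emit:
{"fn": "arm_command", "kwargs": {
  "rows": [
    [[0.051,0,0.025],[0,0,0]],
    [[0.09,0,0.039],[0,0,0]],
    [[0.128,0,0.054],[0,0,0]],
    [[0.165,0,0.071],[0,0,0]],
    [[0.202,0,0.09],[0,0,0]]
  ]
}}

```text
clock: 9.5
position: [544.0, -23.0, 281.6]
ee_rot: [0.056, 0.998, 0.0, 0.002]
contact_force: [3.0, 0.6, 0.1]
gripper_width: -0.1
grasp_force: 1.4
```

```bash
sed -i 's/q\[:,2\]>3)/q[:,2]>3)\&(q[:,2]<250)/' lid.py; python3 lid.py .9 .85 .8 .75 .7 .65
```

```text
[543.97579422 -22.95643342 281.62016303] [2.95772468 0.58360739 0.05167512] 9.5
0.9 tcp [537.  -22.4 279.5] shift [ 0.028 -0.001  0.008] turn [0.0001 0.0013 0.0012]
0.85 tcp [528.5 -21.4 273.6] shift [ 0.063 -0.001  0.032] turn [0.0001 0.0013 0.0012]
0.8 tcp [520.2 -20.4 267.3] shift [ 0.096 -0.001  0.057] turn [0.0001 0.0013 0.0012]
0.75 tcp [512.3 -19.5 260.6] shift [ 0.128 -0.     0.084] turn [0.0001 0.0013 0.0012]
0.7 tcp [504.7 -18.6 253.4] shift [ 0.158 -0.     0.112] turn [0.0001 0.0013 0.0012]
0.65 tcp [497.5 -17.8 245.9] shift [ 0.188 -0.     0.142] turn [0.0001 0.0013 0.0012]
outer-edge [-135.93736103   73.94371831  195.77162945] phi~ 0.9638609055249091 8
```

Force is small and the lid follows. Continuing.

Emit:
{"fn": "arm_command", "kwargs": {
  "rows": [
    [[0.03,0,0.012],[0,0,0]],
    [[0.063,0,0.032],[0,0,0]],
    [[0.096,0,0.057],[0,0,0]],
    [[0.128,0,0.084],[0,0,0]],
    [[0.158,0,0.112],[0,0,0]]
  ]
}}

```text
clock: 10.05
position: [504.6, -18.7, 253.6]
ee_rot: [0.056, 0.998, 0.0, 0.002]
contact_force: [3.0, -0.5, 0.9]
gripper_width: -0.4
grasp_force: 1.1
```

```bash
python3 lid.py .7 .65 .6 .55 .5 .45 .4
```

```text
[504.5628941  -18.71952787 253.56532821] [ 2.99221467 -0.53202359  0.87282868] 10.05
0.7 tcp [504.7 -18.6 253.4] shift [-0.001  0.     0.   ] turn [0.0001 0.0013 0.0012]
0.65 tcp [497.5 -17.8 245.9] shift [0.029 0.001 0.031] turn [0.0001 0.0013 0.0012]
0.6 tcp [490.7 -17.  238. ] shift [0.056 0.001 0.062] turn [0.0001 0.0013 0.0012]
0.55 tcp [484.3 -16.3 229.7] shift [0.082 0.001 0.095] turn [0.0001 0.0013 0.0012]
0.5 tcp [478.3 -15.6 221. ] shift [0.106 0.001 0.13 ] turn [0.0001 0.0013 0.0012]
0.45 tcp [472.8 -14.9 212.1] shift [0.129 0.001 0.165] turn [0.0001 0.0013 0.0012]
0.4 tcp [467.8 -14.4 202.9] shift [0.149 0.001 0.202] turn [0.0001 0.0013 0.0012]
outer-edge [nan nan nan] phi~ nan 0
  return _methods._mean(a, axis=axis, dtype=dtype,
  ret = um.true_divide(
```

Emit:
{"fn": "arm_command", "kwargs": {
  "rows": [
    [[0.029,0,0.031],[0,0,0]],
    [[0.056,0,0.062],[0,0,0]],
    [[0.082,0,0.095],[0,0,0]],
    [[0.106,0,0.13],[0,0,0]],
    [[0.129,0,0.165],[0,0,0]]
  ]
}}

```text
clock: 10.6
position: [473.1, -15.2, 211.9]
ee_rot: [0.056, 0.998, 0.0, 0.002]
contact_force: [2.3, 0.1, 0.3]
gripper_width: 0.4
grasp_force: 0.9
```

```bash
python3 lid.py .45 .4 .36 .32 .28 .24 .2 .16 .12 .08 .04 0 -.02 2>/dev/null
```

```text
[473.05030768 -15.1698245  211.94099695] [2.31997396 0.09919432 0.28920293] 10.6
0.45 tcp [472.8 -14.9 212.1] shift [ 0.001  0.001 -0.001] turn [0.0001 0.0014 0.0012]
0.4 tcp [467.8 -14.4 202.9] shift [0.022 0.001 0.036] turn [0.0001 0.0014 0.0012]
0.36 tcp [464.1 -13.9 195.3] shift [0.037 0.001 0.066] turn [0.0001 0.0014 0.0012]
0.32 tcp [460.7 -13.6 187.6] shift [0.05  0.001 0.097] turn [0.0001 0.0014 0.0012]
0.28 tcp [457.6 -13.2 179.7] shift [0.063 0.001 0.129] turn [0.0001 0.0014 0.0012]
0.24 tcp [454.9 -12.9 171.7] shift [0.074 0.001 0.16 ] turn [0.0001 0.0014 0.0012]
0.2 tcp [452.5 -12.6 163.6] shift [0.084 0.001 0.193] turn [0.0001 0.0014 0.0012]
0.16 tcp [450.5 -12.4 155.4] shift [0.092 0.001 0.226] turn [0.0001 0.0014 0.0012]
0.12 tcp [448.8 -12.2 147.2] shift [0.099 0.001 0.259] turn [0.0001 0.0014 0.0012]
0.08 tcp [447.4 -12.  138.8] shift [0.104 0.001 0.292] turn [0.0001 0.0014 0.0012]
0.04 tcp [446.4 -11.9 130.4] shift [0.109 0.001 0.326] turn [0.0001 0.0014 0.0012]
0.0 tcp [445.8 -11.8 122. ] shift [0.111 0.001 0.359] turn [0.0001 0.0014 0.0012]
-0.02 tcp [445.6 -11.8 117.8] shift [0.112 0.001 0.376] turn [0.0001 0.0014 0.0012]
outer-edge [nan nan nan] phi~ nan 0
```

Emit:
{"fn": "arm_command", "kwargs": {
  "rows": [
    [[0.022,0,0.036],[0,0,0]],
    [[0.037,0,0.066],[0,0,0]],
    [[0.05,0,0.097],[0,0,0]],
    [[0.063,0,0.129],[0,0,0]],
    [[0.074,0,0.16],[0,0,0]]
  ]
}}

```text
clock: 11.15
position: [455.1, -13.1, 172.0]
ee_rot: [0.056, 0.998, 0.0, 0.002]
contact_force: [1.9, -0.6, 1.9]
gripper_width: 0.4
grasp_force: 0.8
```

Emit:
{"fn": "arm_command", "kwargs": {
  "rows": [
    [[0.01,0,0.033],[0,0,0]],
    [[0.018,0,0.066],[0,0,0]],
    [[0.025,0,0.099],[0,0,0]],
    [[0.03,0,0.132],[0,0,0]],
    [[0.034,0,0.155],[0,0,0]]
  ]
}}

```text
clock: 11.65
position: [446.7, -12.2, 133.0]
ee_rot: [0.056, 0.998, -0.0, 0.002]
contact_force: [0.2, 0.0, 2.1]
gripper_width: 0.0
grasp_force: 0.7
```

```bash
python3 lid.py .04 0 -.02 2>/dev/null
```

```text
[446.72729228 -12.21444288 133.00481013] [0.24568409 0.01150229 2.1140724 ] 11.65
0.04 tcp [446.4 -11.9 130.4] shift [0.001 0.001 0.01 ] turn [0.     0.0012 0.0012]
0.0 tcp [445.8 -11.8 122. ] shift [0.004 0.001 0.044] turn [0.     0.0012 0.0012]
-0.02 tcp [445.6 -11.8 117.8] shift [0.005 0.001 0.061] turn [0.     0.0012 0.0012]
outer-edge [nan nan nan] phi~ nan 0
```

Only about 10 mm is left, so I'll press slowly until it seats.

Emit:
{"fn": "arm_command", "kwargs": {
  "rows": [
    [[0.001,0,0.012],[0,0,0]],
    [[0.002,0,0.022],[0,0,0]],
    [[0.003,0,0.032],[0,0,0]],
    [[0.004,0,0.04],[0,0,0]],
    [[0.004,0,0.044],[0,0,0]]
  ]
}}

```text
clock: 12.2
position: [445.9, -12.2, 122.7]
ee_rot: [0.056, 0.998, -0.0, 0.002]
contact_force: [0.0, -0.7, 0.8]
gripper_width: 0.2
grasp_force: 0.8
```

Emit:
{"fn": "arm_command", "kwargs": {
  "rows": [
    [[0,0,0.003],[0,0,0]],
    [[0,0,0.006],[0,0,0]],
    [[0,0,0.006],[0,0,0]]
  ]
}}

```text
clock: 12.5
position: [446.0, -12.2, 122.0]
ee_rot: [0.055, 0.998, -0.0, 0.002]
contact_force: [-3.6, -0.6, 5.8]
gripper_width: -0.2
grasp_force: 3.1
```

Emit:
{"fn": "arm_command", "kwargs": {
  "rows": [
    [[0,0,0.004],[0,0,0]],
    [[0,0,0.008],[0,0,0]],
    [[0,0,0.008],[0,0,0]],
    [[0,0,0.008],[0,0,0]]
  ]
}}

```text
clock: 12.9
position: [446.1, -12.2, 121.9]
ee_rot: [0.055, 0.998, -0.0, 0.002]
contact_force: [-8.5, 2.2, 20.4]
gripper_width: 0.1
grasp_force: 10.0
```

Emit:
{"fn": "arm_command", "kwargs": {
  "rows": [
    [[0,0,-0.05],[0,0,0]],
    [[0,0,-0.2],[0,0,0]],
    [[0,0,-0.4],[0,0,0]],
    [[0,0,-0.6],[0,0,0]],
    [[0,0,-0.6],[0,0,0]]
  ]
}}

```text
clock: 13.4
position: [449.8, -11.4, 276.9]
ee_rot: [0.055, 0.998, 0.002, 0.011]
contact_force: [-0.6, -0.0, -0.3]
gripper_width: -0.0
grasp_force: 0.0
```

Run:
```python
from h import *
im,d=arm.get_image('scene'); z=dict(np.load('scene.npz')); z['d']=d
P=cloud(z); q=Ro.from_euler('z',-C[2]).apply(P-[C[0],C[1],0])
for a,b in ((-124,-105),(-60,-30),(0,40),(70,100)):
    L=q[(q[:,0]>a)&(q[:,0]<b)&(abs(q[:,1])<125)&(q[:,2]>100)&(q[:,2]<150)];print(a,np.median(L[:,2]) if len(L) else 0,len(L))
cv2.imwrite('pics/end.png',cv2.resize(im[110:310,200:460],None,fx=2.5,fy=2.5))
```

```text
-124 121.3088439251784 313
-60 122.25122650555454 328
0 122.29277366572217 405
70 122.77114192156921 287
```

View pics/end.png

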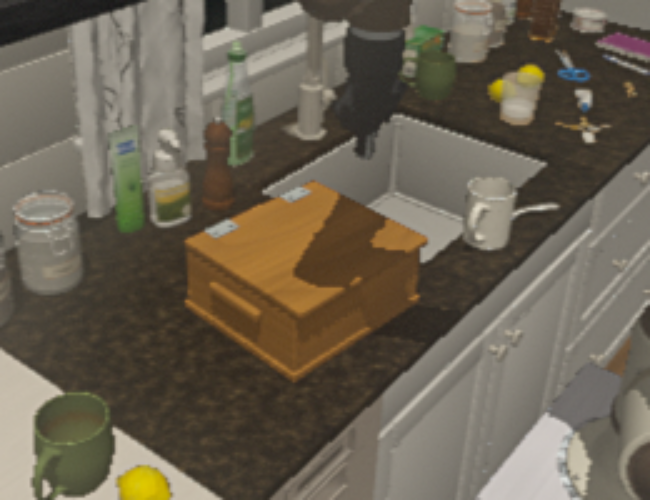

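The lid is flat at z≈122 mm and fully shut. The mugs and lemon are undisturbed, and the gripper is clear above the chest.

```bash
python3 -c "
from bench import arm
print(arm.job_done())"
```

```text
the job is handed in; nothing more can be done
None
```

The chest is fully shut (lid flat across its top in the last depth check) and the job is handed in; I folded the stay, lowered the lid gently and left the mugs and lemon untouched, though the hand-in returned no verdict.

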